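Fit a lens board into a wooden camera and latch it

TASK

Fit the tall lens on its rebated wooden board into the recess in the camera front: tuck the board's thin tongue edge under the fixed brass strip, in against the spring there, without forcing it, and lay the board down flat and square on the recess floor. Then slide the brass latch fully home over the opposite edge of the board and let go, leaving everything else on the bench where it is.

Things in the scene. Friction and masses are not known exactly. Their poses are not given: they have to be found in the camera images.
- camera: Wooden sliding-box camera on its back, fixed to the bench: an outer box (186 mm along x, 168 along y, 52 high) and an inner box standing out of its top by 28 to 40 mm, as the focus was left and locked; that height is not reported, so see it or feel for it. Origin: centre of the underside; z up. The inner box's top has the recess for the lens board. The axis of recess and boxes is this z axis.
- rim (a point): Centre of the outer box's top rim, 52 mm above the bench; camera axes. Around it rises the inner box, 168 x 150 mm; in its top is the recess, 10 mm deep: +x wall at x = 50 mm, side walls at y = -47.5 and +47.5, with lead-in slopes in their top 4 mm; flat floor, with a window 64 x 64 mm in its middle. The floor is thus 70 to 82 mm above the bench. A fitted board's origin is at x = y = 0 on it.
- strip_side (a point): Middle of the rim's -x side. On this side a fixed brass strip 3.5 mm thick, level with the top, overhangs the recess as far as x = -45 mm. In the 6.5 mm slot under it is a sprung bar, face at x = -48; it gives 4 mm, at 5 to 9 N, to a firm stop. Tip the board 8 to 14 degrees, tongue low, touch the floor, push the tongue in to x = -51 or -52, swing down, press flat (it may bind a little), let go.
- latch_side (a point): Middle of the rim's +x side. On this side the brass latch plate (24 x 56 x 3 mm, 0.6 mm above the inner box's top) slides between two guides at y = -33 and +33, 7 mm wide and 5 mm high. Its round upright knob, 13 mm in diameter, stands 18 mm above the plate, 31.6 mm above the recess floor, at camera x = 70 mm when open, 56 when home, y = 0.
- lens_board: The lens to fit, loose, 0.15 to 0.3 kg: dark wooden panel 100 mm along x, 92 along y, 9 thick, lying on the bench. Origin: centre of its underside; z up. Its -x edge is rebated on top to a tongue 8 mm long, 4.5 thick. At its centre a black flange (58 mm, 3 thick) and a plain round grey barrel, 42 mm in diameter, 12 to 49 mm above the underside. Fitted: axes as the camera's, tongue to -x.
- tongue (a point): Middle of the lower edge of the tongue's end: 50 mm to -x of the lens board's origin, on the underside plane; axes as the board's.
- barrel (a point): Point on the barrel's axis 34 mm above the board's underside, 15 mm below the barrel's front; a good height to grip, in any direction. Axes as the board's.
- latch (a joint): Travel of the latch, m: 0 open, 0.014 fully home (firm stop), growing towards the camera's -x, over the board's edge. Starts open, 0 to 0.003, clear of the recess. Stays where left; needs about 3 N. Its leading edge is at camera x = 54 mm at 0, 40 at home, 1.6 mm above the face of a seated board: it butts against a board that is not down.
- small_board: Not for this camera, leave alone: a smaller square lens board, 76 x 76 x 9 mm, no tongue, with a low wide lens (54 mm in diameter, top 29 mm above the bench). Origin: centre of its underside.
- pipe_ring: Bystander: grey ring of pipe, 90 mm in diameter, 28 mm high. Origin: centre of its underside.
- collar: Bystander: small brass collar, 26 mm in diameter, 16 mm high. Origin: centre of its underside.
- bored_block: Bystander: light wooden block, 44 x 44 x 38 mm, with a round hole in its top. Origin: centre of its underside.
- screwdriver: Bystander: screwdriver, 170 mm long, lying along its x.
- pot: Bystander: small black pot with grey lid, 42 mm in diameter and high. Origin: centre of its underside.
- spectacles: Bystander: folded black spectacles, 132 x 45 mm, 12 mm high. Origin: about its middle, on the bench.
- pliers: Bystander: pliers with red handles, 155 mm long along x, 11 mm high. Origin: about its middle, on the bench.
Mind the look-alikes: they are no part of the job. Leave any green or purple look-alike of the lens_board alone.

How it is judged (in metres and radians):
On the way:
1. the lens board lies seated in the recess, tongue under the brass strip, with the latch still open (x of lens_board in the frame of camera between -0.002 and 0.002 m and y of lens_board in the frame of camera between -0.003 and 0.003 m and z of lens_board in the frame of camera between 0.068 and 0.084 m and angle between the z axis of lens_board and the z axis of camera, either way round below 0.03 rad and angle between the x axis of lens_board and the x axis of camera, either way round below 0.05 rad and angle between lens_board's own z axis and vertical below 0.05 rad and x of tongue in the frame of camera below -0.048 m and contact force between lens_board and camera above 5 N and value of joint latch below 0.005 m), for 0.2 s.
At the end, for the whole second after the job is handed in: Board released at rest on the recess floor, held there by the spring (over 5 N), tongue under the strip: origin within 2 mm in x and 3 mm in y of the camera's axis, flat to 0.03 rad, square to 0.05 rad; latch at 12 mm or more of its 14; no bystander ever moved over 20 mm (x of lens_board in the frame of camera between -0.002 and 0.002 m and y of lens_board in the frame of camera between -0.003 and 0.003 m and z of lens_board in the frame of camera between 0.068 and 0.084 m and angle between the z axis of lens_board and the z axis of camera, either way round below 0.03 rad and angle between the x axis of lens_board and the x axis of camera, either way round below 0.05 rad and angle between lens_board's own z axis and vertical below 0.05 rad and x of tongue in the frame of camera below -0.048 m and contact force between lens_board and camera above 5 N and value of joint latch above 0.012 m and linear speed of lens_board below 0.01 m/s and velocity of joint latch below 0.005 m/s); the robot touches nothing.
It fails at once if the lens board is forced against the camera with more than 90 N (contact force between lens_board and camera above 90 N).
It fails at once if another thing on the bench is moved by more than 20 mm (distance of any of small_board, pipe_ring, collar, bored_block, screwdriver, pot, spectacles, pliers from where it was at the start of the episode above 0.02 m).
It also fails if it takes over 67 s, if anything falls off the work surface, if the arm or the gripper's body presses on something with over 40 N, if the wrist force passes 120 N, or if a joint passes its speed limit or range.

ROBOT

A 6-joint arm with a two-finger parallel gripper is mounted at the origin on the work surface. World frame = base frame: x ahead of the robot, y to its left, z up, the work surface at z = 0. Lengths are in m, angles in degrees, forces in N, time in s.
With the tool pointing down it reaches from about 0.25 to 0.725 m from the base axis. Payload 9.7 kg.
Tool frame: the origin (TCP) lies midway between the tips of the shut fingers; the grasp point (between the pads) lies 19 mm behind it; z points along the fingers, y is the direction in which the jaws open and shut (so a half turn about z gives the same grasp; the last joint's range is limited). The gripper opens to 85 mm and grips with 20 to 120 N. Pads are 22 mm wide; open, the fingers measure 114 mm over their backs; the gripper's body (76 mm by 85 mm) begins 54 mm behind the grasp point. The pads swing forward as they close: fully open they stand 13 mm farther back than shut.
Start: joints at [-72.594, 4.979, 10.078, 95.1, 0, 90], TCP at [0.165, -0.525, 0.231] pointing down, gripper open.
Joint ranges: [-179.16, 179.16], [-48.56, 103.87], [-65.8, 70.77], [-126.05, 130.52], [-82.76, 87.17], [-180, 180]. Speed limits (degrees/s): [127.2, 127.2, 147.25, 180, 180, 180].

INTERFACE

Orientations are given as a 3x3 rotation matrix whose columns are the frame's x, y, z axes.
In Python, from plant import robot gives the robot as it stands.
- The arm moves only by the tool apply_moves, never from a script. Its argument "deltas" is a list that holds one entry, the list of rows, each a list of 6 numbers: the shift along the tool's x, y, z in m, then the turn, a rotation vector about the tool's x, y, z in degrees. In form: [[[x, y, z, rx, ry, rz], ...]]. A call has 1 to 20 rows; each row is the pose to reach, as a shift and turn from the pose commanded when the call began, along the tool's axes at that moment; what a row does not reach only later rows make up. A row lasts 1/12 s, in which the tool goes at most 41.7 mm and 7.16 degrees, less where a joint would pass 70% of its speed; a pose out of reach is approached as far as the arm can. A call with a gripper value outside its range is refused whole. "fingers" is the finger opening in m, from 0 to 0.0854, set as the call begins (left out, the last holds). The fingers move at their own pace and stop on an object; the grip force is fixed at half the most. Time passes only in rows, so rows that repeat a pose let the fingers close. It gives the time, the measured TCP pose, the force and the opening at its end, in the units of the state.
- robot.observe(): the state, without advancing time (a new reading comes with each control period).
- robot.read_camera(name): name is "scene" or "top" or "wrist"; returns a dict with "color" (400x640x3 uint8, red, green, blue), "depth" (400x640 float32, m along the optical axis (not along the pixel's ray), 0 where there is no reading), "fov_y" (degrees; the focal length in pixels is half the picture's height over the tangent of half this angle, whatever the lens; pixels are square), "cx", "cy" (the principal point, pixels), "k1" (the pictures are not rectified: a ray, as slopes to the right and down, at radius r is drawn at 1 + k1 r^2 times it, then the intrinsics apply), "rvec" (rotation vector, rad) and "tvec" (3), from world to camera coordinates, as OpenCV has them; the wrist camera has in their place "T_tool_cam" (4x4, takes a point from camera to tool coordinates, whose origin is the TCP and whose axes are the flange's). Camera axes: x right, y down, z forward; pixel columns grow to the right and rows downward; lengths in m; the calibration is good to about 2 mm. A picture is of the moment at which its call begins: read the wrist's pose just before it.
- robot.hand_in(): hands the job in, once; it reports no verdict.
Trained networks look in a picture, given as the dict that the camera call returned (one of the last four; its "shot" number tells which), for a name from the list of things; names that differ only in an ending like _2 or _b are one class to them, and where a whole thing is asked for, a point or a joint stands for the part that bears it (a point fixed in the world has none). Each returns a list of dicts, best first, with "confidence" (0 to 1); they miss things now and then, are a little off and sometimes report something else, mostly with a low value. They report only what shows in the picture. A call takes as long as a camera call. They do not tell look-alikes from the thing itself.
- robot.recognise(picture, name): "rect" ([left, top, width, height] as shares, 0 to 1, of the picture: columns of its width, rows of its height, round what is visible of it).
- robot.masks_of(picture, name): "pixels" (400x640 bool, what is visible of it) and "rect" ([left, top, width, height] as shares, 0 to 1, of the picture: columns of its width, rows of its height, round what is visible of it).
- robot.mark_of(picture, name): "point" ([column, row] as shares, 0 to 1, of the picture: columns of its width, rows of its height: a listed point, or the origin of a listed thing).
The state is a dict: "time": time; "q": joint angles; "joint_velocities": joint speeds; "joint_efforts": joint torques, N m; "ee_pos": TCP position; "eef_rot": TCP orientation; "ft_force": force on the tool from outside, world axes, zero at the start; "torque": the same for the moment, N m; "opening": finger opening in m.
Only numpy, scipy, OpenCV 4.12 (cv2) and the standard library are available. Lean on these libraries where they do the work, as an engineer would, in place of code of your own. Each camera call takes 0.05 s, during which the arm holds its last target. There are 200 camera calls.

## Working session

There is one attempt and no reset: what is moved stays moved. The work goes in short steps, Python scripts to look and compute and a tool call to move; the robot and the scene stay as the last step left them, time stands still between calls to the robot, and variables do not carry over. Pictures are saved under pics/ and viewed, about 8 in all and at most 12, crops included, and the job is handed in when it is done.

Besides the shell and the picture viewer there is one more tool, called after "Call:" as name(argument=value, ...), one argument or row to a line, values as JSON. apply_moves: Moves the arm, as the interface text tells. Its arguments: {"type":"object","properties":{"deltas":{"type":"array"},"fingers":{"type":"number"}},"required":["deltas"]}

```bash
mkdir -p pics; ls
cat > h.py <<'E'
import numpy as np, cv2
from plant import robot
def intr(p):
    h,w=p['depth'].shape; f=h/2/np.tan(np.radians(p['fov_y'])/2); return f
def cam2world(p,st=None):
    T=np.eye(4)
    if 'rvec' in p:
        R=cv2.Rodrigues(np.array(p['rvec'],float))[0]; T[:3,:3]=R.T; T[:3,3]=-R.T@np.array(p['tvec'],float).ravel()
    else:
        W=np.eye(4); W[:3,:3]=np.array(st['eef_rot']); W[:3,3]=st['ee_pos']; T=W@np.array(p['T_tool_cam'])
    return T
def rays(p,uv):
    f=intr(p); uv=np.atleast_2d(np.array(uv,float)); K=np.array([[f,0,p['cx']],[0,f,p['cy']],[0,0,1]])
    x=cv2.undistortPoints(uv.reshape(-1,1,2),K,np.array([p['k1'],0,0,0.])).reshape(-1,2)
    return np.c_[x,np.ones(len(x))]
def cloud(p,st=None):
    h,w=p['depth'].shape; v,u=np.mgrid[:h,:w]
    r=rays(p,np.c_[u.ravel(),v.ravel()])*p['depth'].reshape(-1,1)
    T=cam2world(p,st); return (r@T[:3,:3].T+T[:3,3]).reshape(h,w,3)
def onplane(p,uv,z,st=None):
    T=cam2world(p,st); d=rays(p,uv)@T[:3,:3].T; o=T[:3,3]; return o+d*((z-o[2])/d[:,2:])
def project(p,X,st=None):
    T=np.linalg.inv(cam2world(p,st)); X=np.atleast_2d(X)@T[:3,:3].T+T[:3,3]; s=X[:,:2]/X[:,2:]
    r2=(s**2).sum(1,keepdims=True); return s*(1+p['k1']*r2)*intr(p)+[p['cx'],p['cy']]
def shot(name):
    st=robot.observe(); p=robot.read_camera(name); return p,st
def save(p,fn,crop=None,k=1):
    c=p['color'][:,:,::-1]
    if crop: a,b,c2,d=crop; c=c[b:d,a:c2]
    cv2.imwrite('pics/'+fn,cv2.resize(c,None,fx=k,fy=k,interpolation=cv2.INTER_CUBIC))
E
python3 - <<'E'
from h import *
st=robot.observe(); print(st)
for n in ['top','scene']:
    p,s=shot(n); save(p,n+'0.png'); C=cloud(p)
    T=cam2world(p); print(n,T.round(3).tolist(),p['fov_y'],p['k1'])
    for nm in ['camera','lens_board','small_board','rim','strip_side','latch_side','barrel','tongue','latch','pot','pipe_ring','collar','bored_block','pliers','spectacles','screwdriver']:
        for d in robot.mark_of(p,nm)[:3]:
            uv=np.array(d['point'])*[640,400]; u,v=np.clip(uv.astype(int),0,[639,399])
            print(nm,round(d['confidence'],2),uv.round(0),C[v,u].round(3))
E
```

```text
pics
{'time': 0.0, 'q': array([-7.25950868e+01,  5.01033889e+00,  1.00358005e+01,  9.50988766e+01,
        1.50963015e-04,  9.00010324e+01]), 'joint_velocities': array([-0.01658557, -0.01468979,  0.04099178,  0.04308764, -0.05350727,
        0.08603982]), 'joint_efforts': array([-1.44079437e-03, -5.20392323e+01,  4.64796066e+01,  1.66853325e-02,
       -6.60694172e-05, -2.81982757e-06]), 'ee_pos': array([ 0.16445323, -0.52461072,  0.23060242]), 'eef_rot': array([[ 9.54220072e-01,  2.99105180e-01, -3.80761323e-04],
       [ 2.99105422e-01, -9.54219288e-01,  1.22345427e-03],
       [ 2.61171198e-06, -1.28133240e-03, -9.99999179e-01]]), 'ft_force': array([-0.35903321, -0.15966779,  0.47762462]), 'torque': array([-0.00333423, -0.0017958 , -0.0058845 ]), 'opening': 0.0852096058557836}
top [[0.027, -0.997, 0.071, 0.402], [-1.0, -0.027, 0.003, 0.037], [-0.001, -0.071, -0.997, 1.408], [0.0, 0.0, 0.0, 1.0]] 43.64457039995207 -0.09567529277018058
camera 0.77 [386. 208.] [ 0.505 -0.174  0.005]
camera 0.44 [393. 205.] [ 0.517 -0.193  0.006]
lens_board 0.94 [304. 267.] [0.338 0.05  0.05 ]
lens_bo
[... 283 characters left out ...]
_side 0.82 [393. 240.] [ 0.417 -0.188  0.05 ]
latch_side 0.66 [386. 133.] [ 0.713 -0.164  0.047]
latch_side 0.55 [294. 206.] [0.504 0.082 0.028]
latch_side 0.19 [328. 136.] [ 0.71  -0.008 -0.001]
barrel 0.91 [198. 284.] [0.283 0.336 0.05 ]
barrel 0.84 [307. 262.] [0.349 0.045 0.052]
barrel 0.61 [198. 222.] [0.452 0.346 0.048]
tongue 0.75 [203. 260.] [0.344 0.338 0.005]
tongue 0.68 [190. 228.] [0.436 0.375 0.008]
tongue 0.62 [278. 132.] [0.715 0.138 0.001]Traceback (most recent call last):
  File "<stdin>", line 7, in <module>
ValueError: it knows: barrel, bored_block, camera, collar, latch_side, lens_board, pipe_ring, pliers, pot, rim, screwdriver, small_board, spectacles, strip_side, tongue
```

View pics/top0.png

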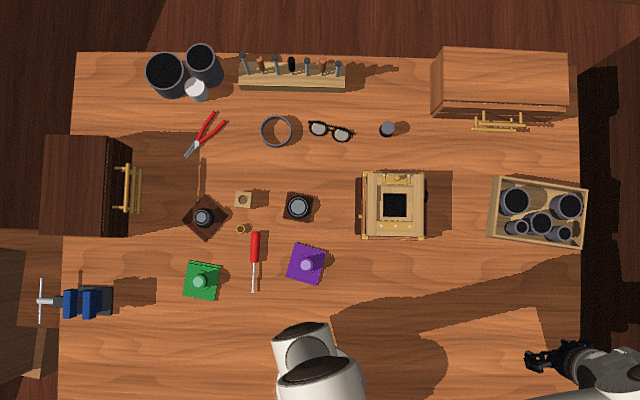

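Run:
```python
from h import *
p,s=shot('scene'); save(p,'scene1.png'); C=cloud(p); print(cam2world(p).round(3).tolist())
for nm in ['camera','lens_board','rim','strip_side','latch_side','barrel','tongue']:
        for d in robot.mark_of(p,nm)[:3]:
            uv=np.array(d['point'])*[640,400]; u,v=np.clip(uv.astype(int),0,[639,399])
            print(nm,round(d['confidence'],2),uv.round(0),C[v,u].round(3))
```

```text
[[0.631, 0.528, -0.569, 0.978], [0.776, -0.43, 0.462, -0.344], [-0.001, -0.733, -0.681, 0.647], [0.0, 0.0, 0.0, 1.0]]
camera 0.71 [217. 257.] [ 0.478 -0.181  0.024]
camera 0.58 [226. 274.] [ 0.57  -0.205  0.087]
lens_board 0.85 [343. 134.] [0.303 0.317 0.013]
lens_board 0.78 [274. 183.] [0.359 0.038 0.017]
rim 0.86 [223. 260.] [ 0.475 -0.171  0.004]
rim 0.66 [324. 213.] [0.521 0.061 0.03 ]
strip_side 0.7 [196. 233.] [ 0.451 -0.199  0.085]
latch_side 0.73 [245. 296.] [ 0.603 -0.193  0.051]
latch_side 0.64 [470. 206.] [0.701 0.352 0.008]
latch_side 0.58 [222. 276.] [ 0.568 -0.212  0.088]
barrel 0.93 [391. 151.] [0.473 0.32  0.049]
barrel 0.69 [270. 172.] [0.353 0.034 0.053]
barrel 0.62 [346. 123.] [0.306 0.323 0.048]
tongue 0.95 [385. 153.] [0.462 0.313 0.037]
tongue 0.76 [351. 138.] [0.328 0.325 0.009]
tongue 0.63 [264. 171.] [0.34  0.025 0.049]
```

Run:
```python
from h import *
p,s=shot('top'); q,_=shot('scene')
def cr(p,a,b,c,d): return cv2.resize(p['color'][b:d,a:c,::-1],(400,300),interpolation=cv2.INTER_CUBIC)
im=np.vstack([np.hstack([cr(p,172,190,236,238),cr(p,345,160,441,250-18)]),np.hstack([cr(q,350,130,438,196),cr(q,140,190,300,310)])])
cv2.imwrite('pics/crop.png',im)
C=cloud(p)
# inner box top / outer rim points
m=(C[...,0]>.35)&(C[...,0]<.68)&(C[...,1]>-.33)&(C[...,1]<-.05)
Z=C[m][:,2]; print(np.histogram(Z,bins=np.arange(-.01,.14,.005)))
P=C[m]; P=P[(P[:,2]>.078)&(P[:,2]<.094)]
r=cv2.minAreaRect((P[:,:2]*1000).astype(np.float32)); print('top z',np.median(P[:,2]),r)
P=C[m]; P=P[(P[:,2]>.046)&(P[:,2]<.058)]
r=cv2.minAreaRect((P[:,:2]*1000).astype(np.float32)); print('rim z',np.median(P[:,2]),r)
m=(C[...,0]>.39)&(C[...,0]<.56)&(C[...,1]>.24)&(C[...,1]<.40)
P=C[m];P1=P[(P[:,2]>.006)&(P[:,2]<.06)];r=cv2.minAreaRect((P1[:,:2]*1000).astype(np.float32)); print('board',r)
P2=P[(P[:,2]>.045)&(P[:,2]<.06)];r=cv2.minAreaRect((P2[:,:2]*1000).astype(np.float32)); print('barrel',np.median(P2[:,2]),r)
```

```text
(array([ 229, 2720, 3382,  697,  288,  164,   30,   32,   26,   25,   61,
        152,  348,  136,   34,   69,  313,  425, 1041,  983,  153,    6,
          5,   14,    1,    0,    0,    0,    0,    0]), array([-0.01 , -0.005,  0.   ,  0.005,  0.01 ,  0.015,  0.02 ,  0.025,
        0.03 ,  0.035,  0.04 ,  0.045,  0.05 ,  0.055,  0.06 ,  0.065,
        0.07 ,  0.075,  0.08 ,  0.085,  0.09 ,  0.095,  0.1  ,  0.105,
        0.11 ,  0.115,  0.12 ,  0.125,  0.13 ,  0.135,  0.14 ]))
top z 0.08492992124474763 ((510.0771484375, -187.36001586914062), (168.73301696777344, 148.99539184570312), 0.42381802201271057)
rim z 0.05228751826783595 ((510.6196594238281, -191.163330078125), (183.77052307128906, 187.62942504882812), 89.69139862060547)
board ((474.7446594238281, 319.5597229003906), (166.84048461914062, 159.21400451660156), 0.20370253920555115)
barrel 0.050590327051059036 ((497.3241271972656, 302.8922424316406), (40.47650146484375, 133.59933471679688), 46.487571716308594)
```

View pics/crop.png

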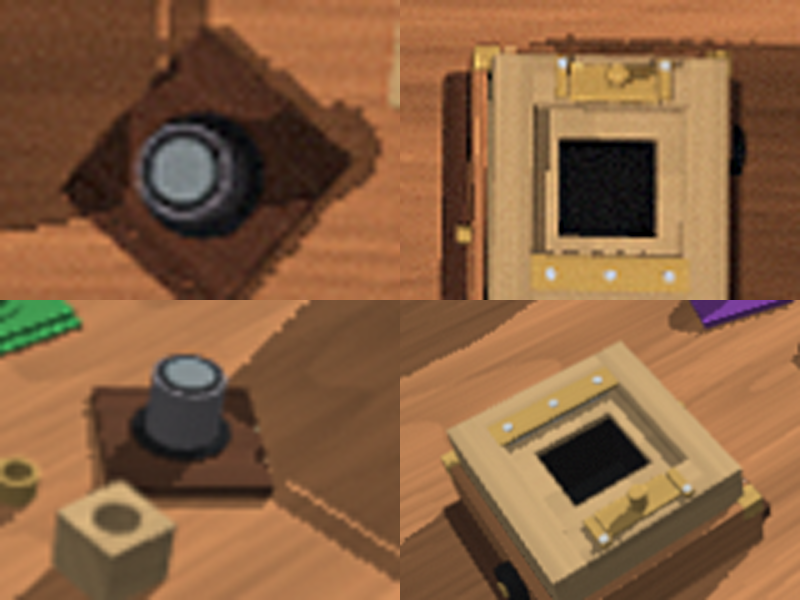

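Candidates in the top view: green (203,280), purple (307,263), dark brown with tall barrel (205,217), small low board (298,206). The dark brown one at (205,217) fits; the crop confirms its tall grey barrel. The camera has its strip toward world −x and its latch toward +x, yaw about 0.

```bash
cat >> h.py <<'E'
from scipy.spatial.transform import Rotation as Ro
def pose(th,tilt=0,yaw=0):
    """tool down, tool x at yaw th (deg), then tilt about the axis y' of frame yaw"""
    R=np.array([[1,0,0],[0,-1,0],[0,0,-1.]]); R=Ro.from_euler('z',th,degrees=True).as_matrix()@R
    Y=Ro.from_euler('z',yaw,degrees=True).as_matrix()
    return Y@Ro.from_euler('y',tilt,degrees=True).as_matrix()@Y.T@R
def delta(pos,R,st=None):
    st=st or robot.observe(); R0=np.array(st['eef_rot'])
    d=R0.T@(np.array(pos)-st['ee_pos']); r=Ro.from_matrix(R0.T@R).as_rotvec(degrees=True)
    return np.r_[d.round(4),r.round(2)].tolist()
E
python3 - <<'E'
from h import *
p,s=shot('wrist'); print(np.array(p['T_tool_cam']).round(3).tolist(),p['fov_y'],p['k1'])
print(delta([.51-.0,-.188,.30],pose(90)))
E
```

```text
[[0.001, -0.958, -0.287, 0.074], [1.0, 0.0, 0.001, 0.001], [-0.001, -0.287, 0.958, -0.142], [0.0, 0.0, 0.0, 1.0]] 67.38284039862967 0.004020178420672698
[0.4304, -0.2181, -0.0687, 0.0, -0.0, -72.6]
```

Call:
apply_moves(
  deltas=[
    [[0.43,-0.218,-0.07,0,0,-72.6],[0.43,-0.218,-0.07,0,0,-72.6],[0.43,-0.218,-0.07,0,0,-72.6],[0.43,-0.218,-0.07,0,0,-72.6],[0.43,-0.218,-0.07,0,0,-72.6],[0.43,-0.218,-0.07,0,0,-72.6],[0.43,-0.218,-0.07,0,0,-72.6],[0.43,-0.218,-0.07,0,0,-72.6],[0.43,-0.218,-0.07,0,0,-72.6],[0.43,-0.218,-0.07,0,0,-72.6],[0.43,-0.218,-0.07,0,0,-72.6],[0.43,-0.218,-0.07,0,0,-72.6],[0.43,-0.218,-0.07,0,0,-72.6],[0.43,-0.218,-0.07,0,0,-72.6],[0.43,-0.218,-0.07,0,0,-72.6],[0.43,-0.218,-0.07,0,0,-72.6],[0.43,-0.218,-0.07,0,0,-72.6]],
  ],
)

```text
time: 2.42
ee_pos: [0.5089, -0.189, 0.3014]
eef_rot: [[0.002, 1.0, 0.0], [1.0, -0.002, -0.0], [-0.0, 0.0, -1.0]]
ft_force: [0.5, -0.3, 0.4]
opening: 0.0851
```

Run:
```python
from h import *
st=robot.observe(); print(st['ee_pos'],st['q'],st['joint_velocities'].max())
p,s=shot('wrist'); save(p,'w1.png'); C=cloud(p,s); np.savez('w1.npz',C=C,col=p['color'])
print(project(p,[[.51,-.188,.085],[.56,-.188,.085],[.51,-.14,.085]],s))
print(delta([.475,.325,.26],pose(136)))
P=C.reshape(-1,3); print(np.histogram(P[:,2],bins=np.arange(.04,.12,.002)))
```

```text
[ 0.5088921  -0.18904425  0.30139691] [-2.03763353e+01  6.26211198e+00  1.94031806e+01  1.03135634e+02
 -5.31381155e-03  6.97105207e+01] 0.06291268004750304
[[324.08899903 169.35849567]
 [365.34359372 169.30427822]
 [324.03771225 128.80121206]]
[0.514, -0.0347, 0.0414, 0.01, 0.01, -46.09]
(array([ 822,  467,  327,  404, 1583, 1562,  406,  221,  233,  262,  108,
        181,  167,  210,  232,  309, 2594,  969,  139,  250,  788, 7142,
       2290,  879,  480,  188,  170,  173,  195,  167,  168,  187,  267,
        170,  196,  187,  202,  207,  248]), array([0.04 , 0.042, 0.044, 0.046, 0.048, 0.05 , 0.052, 0.054, 0.056,
       0.058, 0.06 , 0.062, 0.064, 0.066, 0.068, 0.07 , 0.072, 0.074,
       0.076, 0.078, 0.08 , 0.082, 0.084, 0.086, 0.088, 0.09 , 0.092,
       0.094, 0.096, 0.098, 0.1  , 0.102, 0.104, 0.106, 0.108, 0.11 ,
       0.112, 0.114, 0.116, 0.118]))
```

View pics/w1.png

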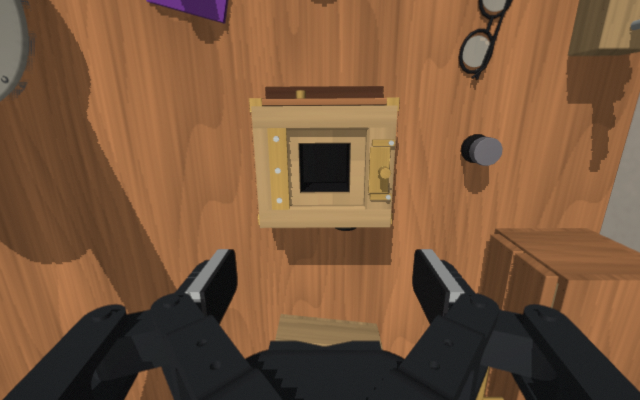

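Picture w1: camera seen from above, window about (299–350, 143–193), strip at column 278 (−x), latch knob at (384,173).

Run:
```python
from h import *
p,s=shot('wrist'); C=cloud(p,s); g=p['color'].max(2)
m=np.zeros_like(g); m[130:205,285:362]=g[130:205,285:362]<45
n,l,sta,_=cv2.connectedComponentsWithStats(m); k=1+sta[1:,4].argmax()
v,u=np.nonzero(l==k); c=cv2.minAreaRect(np.c_[u,v].astype(np.float32)); print(c)
b=cv2.boxPoints(c); X=onplane(p,b,.0745,s); print(X.round(4).tolist(), 'centre',X.mean(0).round(4))
e=[X[(i+1)%4]-X[i] for i in range(4)]; print([ (np.linalg.norm(a).round(4),np.degrees(np.arctan2(a[1],a[0])).round(2)) for a in e])
for lo,hi in[(.080,.086),(.047,.053)]:
    P=C[(C[...,2]>lo)&(C[...,2]<hi)&(C[...,0]>.4)&(C[...,0]<.62)&(C[...,1]>-.29)&(C[...,1]<-.09)]
    print(lo,np.median(P[:,2]),cv2.minAreaRect((P[:,:2]*1000).astype(np.float32)))
    for a in (0,1): print(np.percentile(P[:,a],[1,3,97,99]).round(4))
P=C[150:190,370:395].reshape(-1,3); P=P[P[:,2]>.093]; print('knob',len(P),np.median(P,0).round(4),P.max(0))
print(project(p,[[.4,-.188,.0],[.58,-.188,.106]],s))
```

```text
((324.0, 167.5), (47.0, 50.0), 90.0)
[[0.4796, -0.1587, 0.0745], [0.5404, -0.1588, 0.0745], [0.5418, -0.2182, 0.0745], [0.4781, -0.2181, 0.0745]] centre [ 0.51   -0.1884  0.0745]
[(np.float64(0.0609), np.float64(-0.06)), (np.float64(0.0594), np.float64(-88.69)), (np.float64(0.0637), np.float64(179.92)), (np.float64(0.0594), np.float64(88.55))]
0.08 0.08340091632506963 ((510.3124084472656, -189.12872314453125), (168.3832550048828, 150.24026489257812), 0.35952961444854736)
[0.4273 0.4292 0.591  0.5932]
[-0.2627 -0.2609 -0.1158 -0.1146]
0.047 0.05090168222067776 ((510.4314880371094, -193.8210906982422), (187.13043212890625, 179.3135223388672), 0.23851916193962097)
[0.4174 0.4178 0.6028 0.6032]
[-0.28   -0.2627 -0.105  -0.1049]
knob 122 [ 0.579  -0.1871  0.1049] [ 0.58626517 -0.11594552  0.4430179 ]
[[249.78833031 158.08205258]
 [385.17104439 172.91265139]]
```

Call:
apply_moves(
  deltas=[
    [[0.514,-0.035,0.04,0,0,-46],[0.514,-0.035,0.04,0,0,-46],[0.514,-0.035,0.04,0,0,-46],[0.514,-0.035,0.04,0,0,-46],[0.514,-0.035,0.04,0,0,-46],[0.514,-0.035,0.04,0,0,-46],[0.514,-0.035,0.04,0,0,-46],[0.514,-0.035,0.04,0,0,-46],[0.514,-0.035,0.04,0,0,-46],[0.514,-0.035,0.04,0,0,-46],[0.514,-0.035,0.04,0,0,-46],[0.514,-0.035,0.04,0,0,-46],[0.514,-0.035,0.04,0,0,-46],[0.514,-0.035,0.04,0,0,-46],[0.514,-0.035,0.04,0,0,-46],[0.514,-0.035,0.04,0,0,-46],[0.514,-0.035,0.04,0,0,-46],[0.514,-0.035,0.04,0,0,-46],[0.514,-0.035,0.04,0,0,-46]],
  ],
)

```text
time: 4.1
ee_pos: [0.4749, 0.3249, 0.2618]
eef_rot: [[-0.718, 0.696, 0.001], [0.696, 0.718, 0.0], [-0.0, 0.001, -1.0]]
ft_force: [-0.4, 0.1, 0.0]
opening: 0.0856
```

Run:
```python
from h import *
st=robot.observe(); print(st['ee_pos'],st['q'])
p,s=shot('wrist'); C=cloud(p,s); print(project(p,[[.475,.325,.0]],s))
u,v=project(p,[[.475,.325,.03]],s)[0].astype(int); print(u,v)
save(p,'w2.png',(max(u-110,0),max(v-110,0),u+110,v+110),2.7)
q=C[max(v-130,0):v+130,max(0,u-130):u+130].reshape(-1,3)
near=np.hypot(q[:,0]-.475,q[:,1]-.325)<.085
P=q[near&(q[:,2]>.044)&(q[:,2]<.056)]; print('barrel top',np.median(P[:,2]),cv2.minEnclosingCircle((P[:,:2]*1000).astype(np.float32)),P.mean(0))
P=q[near&(q[:,2]>.0035)&(q[:,2]<.012)]; print('panel',np.percentile(P[:,2],[10,50,90]),cv2.minAreaRect((P[:,:2]*1000).astype(np.float32)))
```

```text
[0.47490311 0.32487379 0.26176309] [ 3.43760193e+01  9.35149720e+00  1.83212365e+01  9.89293555e+01
 -1.20906862e-03  7.84555906e+01]
[[323.76503921 162.74891964]]
323 166
barrel top 0.04897520855433363 ((463.9002685546875, 335.920654296875), 20.937305450439453) [0.46338387 0.33613389 0.04889006]
panel [0.00667547 0.00809492 0.01014766] ((478.7851867675781, 321.1411437988281), (95.42778015136719, 141.4546661376953), 50.086814880371094)
```

View pics/w2.png

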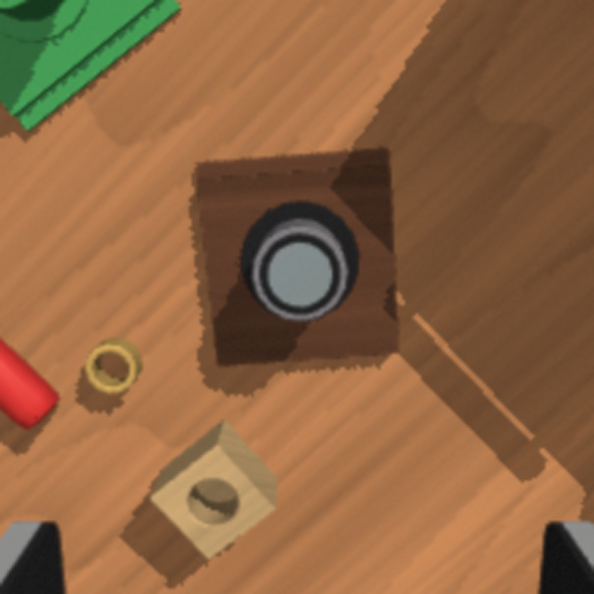

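Crop w2: dark board, corners about (195,162), (388,150), (398,350), (217,365), barrel (300,272); a faint rebate line along the upper edge (row ~175) suggests the tongue is on the image-up side. Verify with depth.

Run:
```python
from h import *
p,s=shot('wrist'); C=cloud(p,s)
# outline by colour: pixels of crop/2.7 + offset
off=np.array([323-110,166-110])
cor=np.array([[195,162],[388,150],[398,350],[217,365]])/2.7+off
X=onplane(p,cor,.007,s); print(X.round(4)); 
for i in range(4):
    e=X[(i+1)%4]-X[i]; print(np.linalg.norm(e).round(4),np.degrees(np.arctan2(e[1],e[0])).round(1))
print('c',X.mean(0))
ctr=np.array([.4636,.336]); 
P=C.reshape(-1,3)
bench=P[(np.hypot(*(P[:,:2]-ctr).T)>.08)&(np.hypot(*(P[:,:2]-ctr).T)<.11)&(abs(P[:,2])<.01)]; print('bench',np.median(bench[:,2]))
for yaw in (-49,41):   # direction profile of height vs distance
    d=np.array([np.cos(np.radians(yaw)),np.sin(np.radians(yaw))]); n=np.array([-d[1],d[0]])
    a=(P[:,:2]-ctr)@d; b=(P[:,:2]-ctr)@n
    for lo in list(range(-56,-36,2))+list(range(38,58,2)):
        q=P[(a*1000>=lo)&(a*1000<lo+2)&(abs(b)<.04)]; print(yaw,lo,len(q),(np.median(q[:,2])*1000).round(1),end=' | ')
    print()
```

```text
[[0.3967 0.3326 0.007 ]
 [0.456  0.4017 0.007 ]
 [0.5314 0.3401 0.007 ]
 [0.4733 0.2687 0.007 ]]
0.0911 49.4
0.0974 -39.3
0.092 -129.2
0.0997 140.2
c [0.46432167 0.33577201 0.007     ]
bench -0.0009477935682424832
-49 -56 99 -0.7 | -49 -54 101 -0.6 | -49 -52 100 -0.0 | -49 -50 98 3.0 | -49 -48 103 3.4 | -49 -46 101 3.7 | -49 -44 100 4.1 | -49 -42 103 7.1 | -49 -40 99 7.8 | -49 -38 102 7.8 | -49 38 80 8.1 | -49 40 86 8.1 | -49 42 87 8.2 | -49 44 78 8.2 | -49 46 65 8.2 | -49 48 67 7.7 | -49 50 70 7.5 | -49 52 65 -0.2 | -49 54 58 -0.7 | -49 56 65 -0.9 | 
41 -56 567 326.4 | 41 -54 694 323.7 | 41 -52 602 324.4 | 41 -50 486 324.5 | 41 -48 633 314.9 | 41 -46 673 311.7 | 41 -44 691 311.4 | 41 -42 1683 298.6 | 41 -40 588 322.3 | 41 -38 518 340.8 | 41 38 496 340.9 | 41 40 343 328.0 | 41 42 875 304.0 | 41 44 1674 298.6 | 41 46 647 311.3 | 41 48 629 315.5 | 41 50 336 321.4 | 41 52 463 324.7 | 41 54 682 324.0 | 41 56 618 325.8 |
```

Tongue confirmed by depth (z≈4 mm along the yaw 140° edge); board centre ≈ (0.464, 0.336), yaw ≈ −40°. I'll grip along the board's x.

Run:
```python
from h import *
print(delta([.464,.336,.10],pose(-130)))
```

```text
[0.0153, 0.0002, 0.1616, 0.02, 0.03, -94.05]
```

Call:
apply_moves(
  deltas=[
    [[0.0155,0,0.04,0,0,-94],[0.0155,0,0.08,0,0,-94],[0.0155,0,0.12,0,0,-94],[0.0155,0,0.16,0,0,-94],[0.0155,0,0.16,0,0,-94],[0.0155,0,0.16,0,0,-94],[0.0155,0,0.16,0,0,-94],[0.0155,0,0.16,0,0,-94],[0.0155,0,0.16,0,0,-94],[0.0155,0,0.16,0,0,-94],[0.0155,0,0.16,0,0,-94],[0.0155,0,0.16,0,0,-94],[0.0155,0,0.16,0,0,-94],[0.0155,0,0.16,0,0,-94],[0.0155,0,0.16,0,0,-94],[0.0155,0,0.16,0,0,-94]],
  ],
  fingers=0.075,
)

```text
time: 5.53
ee_pos: [0.4634, 0.3365, 0.1013]
eef_rot: [[-0.646, -0.764, 0.0], [-0.764, 0.646, 0.0], [-0.0, 0.0, -1.0]]
ft_force: [0.4, -0.2, -0.5]
opening: 0.0749
```

Run:
```python
from h import *
st=robot.observe(); print(st['ee_pos'],st['q'],st['opening'])
p,s=shot('wrist'); C=cloud(p,s); P=C.reshape(-1,3)
near=np.hypot(P[:,0]-.464,P[:,1]-.336)<.05
Q=P[near&(P[:,2]>.044)&(P[:,2]<.054)]
print('barrel top',len(Q),np.median(Q[:,2]) if len(Q) else 0,cv2.minEnclosingCircle((Q[:,:2]*1000).astype(np.float32)) if len(Q) else 0)
print(delta([.464,.336,.016],pose(-130)))
```

```text
[0.46344855 0.33647381 0.10131924] [ 3.59799679e+01  7.47906491e+00 -1.56562891e+00  8.09545163e+01
  1.01334483e-03 -1.37943280e+01] 0.07494960978695107
barrel top 2674 0.048926081333588486 ((463.3416748046875, 335.3658447265625), 20.92264747619629)
[0.0, -0.0007, 0.0853, -0.0, -0.0, -0.19]
```

Call:
apply_moves(
  deltas=[
    [[0.0005,-0.0005,0.02,0,0,0],[0.0005,-0.0005,0.04,0,0,0],[0.0005,-0.0005,0.06,0,0,0],[0.0005,-0.0005,0.075,0,0,0],[0.0005,-0.0005,0.0853,0,0,0],[0.0005,-0.0005,0.0853,0,0,0],[0.0005,-0.0005,0.0853,0,0,0]],
  ],
)

```text
time: 6.17
ee_pos: [0.4634, 0.3358, 0.0161]
eef_rot: [[-0.644, -0.765, -0.0], [-0.765, 0.644, -0.0], [0.0, 0.0, -1.0]]
ft_force: [-1.2, 1.0, 0.8]
opening: 0.075
```

Call:
apply_moves(
  deltas=[
    [[0,0,0,0,0,0],[0,0,0,0,0,0],[0,0,0,0,0,0],[0,0,0,0,0,0],[0,0,0,0,0,0],[0,0,0,0,0,0],[0,0,0,0,0,0],[0,0,0,0,0,0]],
  ],
  fingers=0.03,
)

```text
time: 6.83
ee_pos: [0.4641, 0.3364, 0.0175]
eef_rot: [[-0.643, -0.766, 0.002], [-0.766, 0.643, 0.001], [-0.002, -0.0, -1.0]]
ft_force: [-0.4, -0.9, 5.8]
opening: 0.0407
```

Run:
```python
from h import *
print(delta([.464,.336,.17],pose(-130))); print(delta([.51,-.188,.19],pose(-89.7)))
```

```text
[0.0001, -0.0002, -0.1525, -0.03, 0.13, -0.0]
[0.3718, -0.3723, -0.1732, -0.07, 0.12, -40.3]
```

Call:
apply_moves(
  deltas=[
    [[0,0,-0.02,0,0,0],[0,0,-0.05,0,0,0],[0,0,-0.08,0,0,0],[0.01,-0.01,-0.11,0,0,-1],[0.035,-0.035,-0.14,0,0,-3.8],[0.06,-0.06,-0.16,0,0,-6.5],[0.085,-0.085,-0.173,0,0,-9.2],[0.11,-0.11,-0.173,0,0,-12],[0.135,-0.135,-0.173,0,0,-14.6],[0.16,-0.16,-0.173,0,0,-17.3],[0.185,-0.185,-0.173,0,0,-20],[0.21,-0.21,-0.173,0,0,-22.7],[0.235,-0.235,-0.173,0,0,-25.4],[0.26,-0.26,-0.173,0,0,-28],[0.285,-0.285,-0.173,0,0,-31],[0.31,-0.31,-0.173,0,0,-33.5],[0.335,-0.335,-0.173,0,0,-36.3],[0.355,-0.355,-0.173,0,0,-38.5],[0.3718,-0.3723,-0.173,0,0,-40.3],[0.3718,-0.3723,-0.173,0,0,-40.3]],
  ],
)

```text
time: 8.5
ee_pos: [0.5097, -0.192, 0.1885]
eef_rot: [[0.004, -1.0, -0.0], [-1.0, -0.004, -0.001], [0.001, 0.0, -1.0]]
ft_force: [0.7, -0.2, -2.4]
opening: 0.0404
```

Run:
```python
from h import *
st=robot.observe(); print(st['ee_pos'],st['ft_force'],st['torque'],st['opening'],st['q'])
w,s=shot('wrist'); t,_=shot('top'); q,_=shot('scene')
u,v=project(t,[[.51,-.188,.18]])[0].astype(int); a,b=project(q,[[.51,-.188,.16]])[0].astype(int)
def cr(p,u,v,r,W,H): 
    v0=max(v-int(r*H/W),0);u0=max(u-r,0); return cv2.resize(p['color'][v0:v0+2*int(r*H/W),u0:u0+2*r,::-1],(W,H))
print(u,v,a,b)
cv2.imwrite('pics/held.png',np.vstack([cv2.resize(w['color'][:,:,::-1],(480,300)).repeat(1,0) if 0 else np.hstack([cv2.resize(w['color'][:,:,::-1],(480,300)),cr(t,u,v,50,300,300)]),cr(q,a,b,120,780,300)]))
C=cloud(w,s); P=C.reshape(-1,3); 
Q=P[(np.hypot(P[:,0]-s['ee_pos'][0],P[:,1]-s['ee_pos'][1])<.09)&(P[:,2]>.165)&(P[:,2]<.192)]; print(len(Q),np.percentile(Q[:,0],[1,50,99]),np.percentile(Q[:,1],[1,50,99]),np.median(Q[:,2]))
np.savez('w3.npz',C=C)
```

```text
[ 0.50965569 -0.19198962  0.18852883] [ 0.7182331  -0.22219145 -2.41765755] [ 0.00804868  0.0334245  -0.03331598] 0.04042159437496893 [-2.06084957e+01  3.54718930e+00  3.81598650e+00  9.02686233e+01
 -6.32996888e-02 -1.10820109e+02]
401 201 209 220
15228 [0.46170041 0.5120498  0.55986876] [-0.23994389 -0.21996742 -0.15376816] 0.17911819134999785
```

View pics/held.png

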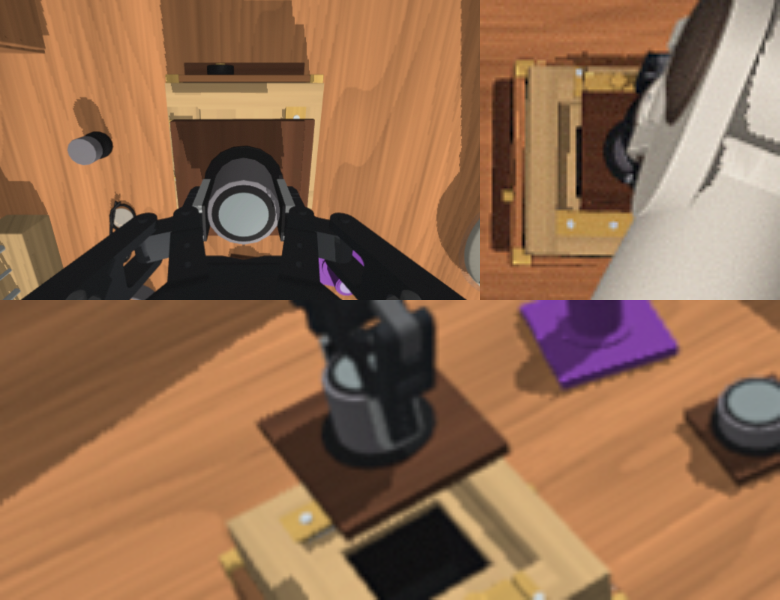

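Held view: board gripped, tongue to image right in the wrist view (world −x), seen squarely over the recess. Measure its pose in the tool.

Run:
```python
from h import *
C=np.load('w3.npz')['C']; s=robot.observe(); print(s['ee_pos'])
M=(C[...,2]>.166)&(C[...,2]<.19)&(abs(C[...,0]-.51)<.07)&(abs(C[...,1]+.19)<.07)
# front edge y vs x
cols=[u for u in range(640) if M[:,u].sum()>20]
E=np.array([C[np.nonzero(M[:,u])[0][0],u] for u in cols])
E=E[(E[:,0]>.47)&(E[:,0]<.55)&(E[:,1]<-.23)]
k=np.polyfit(E[:,0]-.51,E[:,1],1); print('front edge',len(E),np.degrees(np.arctan(k[0])),k[1],'z',np.median(E[:,2]))
L=[];Rr=[]
for v in range(400):
    us=np.nonzero(M[v])[0]
    if len(us)>60: L.append(C[v,us[0]]);Rr.append(C[v,us[-1]])
for n,A in(('+x',L),('-x',Rr)):
    A=np.array(A);A=A[(A[:,1]<-.21)]; k=np.polyfit(A[:,1]+.19,A[:,0],1); print(n,len(A),-np.degrees(np.arctan(k[0])),np.median(A[:,0]),np.median(A[:,2]), k[1])
# face plane tilt
F=C[M&(C[...,1]<-.222)&(C[...,0]>.475)&(C[...,0]<.55)&(C[...,2]>.176)]
a=np.linalg.lstsq(np.c_[F[:,:2]-[.51,-.23],np.ones(len(F))],F[:,2],rcond=None)[0]; print('face slope deg',np.degrees(a[:2]),a[2])
```

```text
[ 0.50954524 -0.18815093  0.18888191]
front edge 151 0.4995579991597947 -0.239781602807057 z 0.17241457514704034
+x 58 -9.504465859465473 0.5604339982590252 0.17901600827429184 0.5654639021708233
-x 56 0.6178542123855442 0.4614191462675405 0.17450849440455032 0.4610244407051248
face slope deg [0.05590118 1.13396887] 0.1791000147644325
```

```bash
cat >> h.py <<'E'
CX,CY,Z0=.5102,-.1885,.0745
OFF=[.0488,.0018,.0175]   # TCP from tongue point in board axes
def ins(xT,h,phi,dy=0,yaw=0.3,z0=None):
    Rb=Ro.from_euler('zy',[yaw,-phi],degrees=True).as_matrix()
    Yc=Ro.from_euler('z',.3,degrees=True).as_matrix()
    T=np.array([CX,CY,(z0 or Z0)])+Yc@np.array([xT/1000,dy/1000,h/1000])
    return T+Rb@np.array(OFF), Rb@pose(-90)
def where(st):
    "board pose from TCP: tongue x,y,h (mm, camera axes), phi"
    Rb=np.array(st['eef_rot'])@pose(-90).T
    T=np.array(st['ee_pos'])-Rb@np.array(OFF); Yc=Ro.from_euler('z',.3,degrees=True).as_matrix()
    return (Yc.T@(T-[CX,CY,Z0])*1000).round(1), Ro.from_matrix(Rb).as_euler('ZYX',degrees=True).round(2)
E
python3 - <<'E'
from h import *
w,s=shot('wrist'); C=cloud(w,s); e=s['ee_pos']; print(e,s['ft_force'])
M=(C[...,2]>.166)&(C[...,2]<.19)&(abs(C[...,0]-.51)<.07)&(abs(C[...,1]+.19)<.07)
E=np.array([C[np.nonzero(M[:,u])[0][0],u] for u in range(640) if M[:,u].sum()>20])
E=E[(E[:,0]>.47)&(E[:,0]<.55)&(E[:,1]<-.226)]
k=np.polyfit(E[:,0]-.51,E[:,1],1); print('front edge',len(E),np.degrees(np.arctan(k[0])),k[1]-e[1])
A=[];B=[]
for v in range(400):
    us=np.nonzero(M[v])[0]
    if len(us)>60 and C[v,us[0],1]<-.215: A.append(C[v,us[0],0]);B.append(C[v,us[-1],0])
print('x edges rel',np.median(A)-e[0],np.median(B)-e[0])
print(where(s)); 
for a in [(-43,25,10),(-43,4,10)]: print(a,delta(*ins(*a)))
E
```

```text
[ 0.50954524 -0.18815093  0.18888191] [-0.36690532  0.52980879 -1.63306509]
front edge 151 0.5427522307971053 -0.04778607254528708
x edges rel 0.05077377747897516 -0.0482683607858857
(array([-49.5,  -1.4,  96.9]), array([0.24, 0.02, 0.02]))
(-43, 25, 10) [-0.001, -0.0026, 0.0638, 10.01, 0.07, -0.01]
(-43, 4, 10) [-0.001, -0.0026, 0.0848, 10.01, 0.07, -0.01]
```

Call:
apply_moves(
  deltas=[
    [[-0.001,-0.0026,0.01,5,0.05,0],[-0.001,-0.0026,0.02,10,0.05,0],[-0.001,-0.0026,0.035,10,0.05,0],[-0.001,-0.0026,0.05,10,0.05,0],[-0.001,-0.0026,0.06,10,0.05,0],[-0.001,-0.0026,0.064,10,0.05,0],[-0.001,-0.0026,0.064,10,0.05,0],[-0.001,-0.0026,0.064,10,0.05,0]],
  ],
)

```text
time: 9.37
ee_pos: [0.5127, -0.1869, 0.1255]
eef_rot: [[0.006, -0.985, 0.174], [-1.0, -0.006, 0.0], [0.001, -0.174, -0.985]]
ft_force: [0.5, -0.4, -2.5]
opening: 0.0406
```

Run:
```python
from h import *
s=robot.observe(); print(where(s),s['ft_force'],s['torque'])
w,s=shot('wrist'); save(w,'w4.png',(140,60,500,330),2)
print(project(w,[[.58,-.188,.106]],s))
for a in [(-43,5,10),(-43,1,10),(-43,-2,10)]: print(a,delta(*ins(*a)))
```

```text
(array([-42.5,  -0.3,  25.3]), array([  0.35, -10.02,  -0.05])) [ 0.47991804 -0.37239009 -2.54691686] [0.02393337 0.26810403 0.00030814]
[[224.3907362 228.9435547]]
(-43, 5, 10) [-0.0005, 0.0043, 0.0202, -0.05, -0.01, 0.03]
(-43, 1, 10) [-0.0005, 0.005, 0.0241, -0.05, -0.01, 0.03]
(-43, -2, 10) [-0.0005, 0.0055, 0.0271, -0.05, -0.01, 0.03]
```

View pics/w4.png

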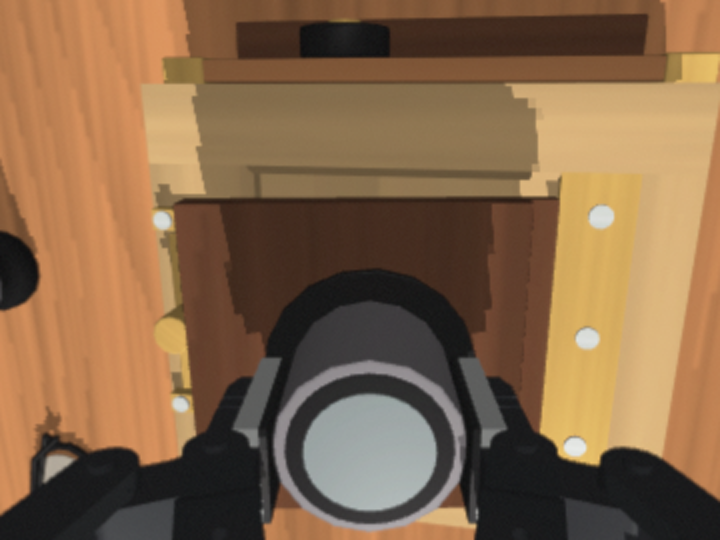

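View w4: tongue (col 555) sits just inside the strip (cols 558–630); latch knob (172,335) clear of the board's +x edge. Lower.

Call:
apply_moves(
  deltas=[
    [[-0.0005,0.001,0.007,0,0,0],[-0.0005,0.0025,0.014,0,0,0],[-0.0005,0.0036,0.02,0,0,0],[-0.0005,0.004,0.022,0,0,0],[-0.0005,0.004,0.023,0,0,0],[-0.0005,0.004,0.023,0,0,0],[-0.0005,0.004,0.023,0,0,0]],
  ],
)

```text
time: 10.0
ee_pos: [0.5125, -0.1868, 0.1018]
eef_rot: [[0.005, -0.985, 0.174], [-1.0, -0.005, 0.0], [0.001, -0.174, -0.985]]
ft_force: [-0.4, -0.1, -2.3]
opening: 0.0405
```

Run:
```python
from h import *
s=robot.observe(); print(where(s),s['ft_force'],s['torque'])
for a in [(-43,0,10),(-43,-1,10),(-43,-2,10)]: print(a,delta(*ins(*a)))
```

```text
(array([-42.7,  -0.1,   1.6]), array([  0.31, -10.01,  -0.05])) [-0.3591091  -0.08403146 -2.28147839] [0.01055615 0.24730177 0.03679375]
(-43, 0, 10) [-0.0001, 0.0006, 0.0015, -0.01, -0.0, 0.0]
(-43, -1, 10) [-0.0001, 0.0007, 0.0025, -0.01, -0.0, 0.0]
(-43, -2, 10) [-0.0001, 0.0009, 0.0035, -0.01, -0.0, 0.0]
```

Call:
apply_moves(
  deltas=[
    [[0,0.0002,0.0008,0,0,0],[0,0.0003,0.0015,0,0,0],[0,0.0003,0.0015,0,0,0],[0,0.0003,0.0015,0,0,0]],
  ],
)

```text
time: 10.33
ee_pos: [0.5125, -0.1868, 0.1004]
eef_rot: [[0.005, -0.985, 0.174], [-1.0, -0.005, -0.0], [0.001, -0.174, -0.985]]
ft_force: [-0.3, 0.2, -1.6]
opening: 0.0407
```

Call:
apply_moves(
  deltas=[
    [[0,0.0001,0.0005,0,0,0],[0,0.0002,0.001,0,0,0],[0,0.0002,0.001,0,0,0]],
  ],
)

```text
time: 10.58
ee_pos: [0.5127, -0.1869, 0.1001]
eef_rot: [[0.005, -0.985, 0.175], [-1.0, -0.005, -0.001], [0.002, -0.175, -0.985]]
ft_force: [-1.4, -0.4, 5.5]
opening: 0.0408
```

Call:
apply_moves(
  deltas=[
    [[0,0.001,-0.0004,0,0,0],[0,0.002,-0.0006,0,0,0],[0,0.003,-0.0008,0,0,0],[0,0.004,-0.001,0,0,0],[0,0.0045,-0.0011,0,0,0],[0,0.0045,-0.0011,0,0,0]],
  ],
)

```text
time: 11.08
ee_pos: [0.5083, -0.1869, 0.1002]
eef_rot: [[0.005, -0.984, 0.176], [-1.0, -0.006, -0.0], [0.001, -0.176, -0.984]]
ft_force: [5.1, 0.0, 6.7]
opening: 0.0407
```

Run:
```python
from h import *
s=robot.observe(); print(where(s),s['ft_force'],s['torque'])
for a in [(-50,0,10),(-51.5,0,10)]: print(a,delta(*ins(*a)))
```

```text
(array([-46.8,  -0.3,  -0.1]), array([  0.32, -10.11,  -0.08])) [5.10054608 0.04349113 6.70478871] [ 0.07935722 -0.7480891  -0.02260751]
(-50, 0, 10) [-0.0002, 0.0031, -0.0006, -0.11, -0.02, 0.02]
(-51.5, 0, 10) [-0.0002, 0.0046, -0.0008, -0.11, -0.02, 0.02]
```

Call:
apply_moves(
  deltas=[
    [[0,0.0008,-0.0004,0,0,0],[0,0.0016,-0.0006,0,0,0],[0,0.0022,-0.0008,0,0,0],[0,0.0022,-0.0008,0,0,0]],
  ],
)

```text
time: 11.42
ee_pos: [0.5063, -0.1869, 0.1003]
eef_rot: [[0.005, -0.984, 0.176], [-1.0, -0.006, -0.0], [0.001, -0.176, -0.984]]
ft_force: [8.4, -0.3, 1.7]
opening: 0.0407
```

Run:
```python
from h import *
s=robot.observe(); print(where(s),s['ft_force'],s['torque'])
```

```text
(array([-48.8,  -0.3,   0. ]), array([  0.32, -10.14,  -0.07])) [ 8.38829462 -0.26211711  1.66805893] [-0.02712757 -1.54967339 -0.1310174 ]
```

Call:
apply_moves(
  deltas=[
    [[0,0.0008,-0.00015,0,0,0],[0,0.0016,-0.0003,0,0,0],[0,0.0025,-0.0004,0,0,0],[0,0.0025,-0.0004,0,0,0]],
  ],
)

```text
time: 11.75
ee_pos: [0.5042, -0.187, 0.1004]
eef_rot: [[0.005, -0.984, 0.177], [-1.0, -0.006, -0.0], [0.001, -0.177, -0.984]]
ft_force: [9.9, -0.5, 2.2]
opening: 0.0406
```

Run:
```python
from h import *
s=robot.observe(); print(where(s),s['ft_force'],s['torque'])
for a in [(-51.5,0,10),(-51.5,0,8),(-51.5,0,5),(-51.5,0,2.5),(-51.5,0,0)]: print(a,delta(*ins(*a)))
```

```text
(array([-51. ,  -0.3,   0.1]), array([  0.33, -10.19,  -0.07])) [ 9.86049793 -0.54639701  2.22059425] [ 1.38275226e-04 -1.92100058e+00 -1.79028890e-01]
(-51.5, 0, 10) [-0.0002, 0.0005, 0.0001, -0.19, -0.01, 0.02]
(-51.5, 0, 8) [-0.0002, -0.0001, 0.0018, -2.19, -0.03, 0.02]
(-51.5, 0, 5) [-0.0002, -0.0008, 0.0044, -5.19, -0.04, 0.02]
(-51.5, 0, 2.5) [-0.0002, -0.0014, 0.0066, -7.69, -0.06, 0.02]
(-51.5, 0, 0) [-0.0002, -0.0018, 0.0089, -10.19, -0.07, 0.02]
```

Call:
apply_moves(
  deltas=[
    [[0,0.0002,0.0009,-1.2,0,0],[0,-0.0001,0.0018,-2.2,0,0],[0,-0.0004,0.0031,-3.7,0,0],[0,-0.0008,0.0044,-5.2,0,0],[0,-0.0008,0.0044,-5.2,0,0],[0,-0.0008,0.0044,-5.2,0,0]],
  ],
)

```text
time: 12.25
ee_pos: [0.5058, -0.1869, 0.096]
eef_rot: [[0.006, -0.996, 0.086], [-1.0, -0.006, -0.001], [0.001, -0.086, -0.996]]
ft_force: [8.5, -0.5, 2.8]
opening: 0.0407
```

Run:
```python
from h import *
s=robot.observe(); print(where(s),s['ft_force'],s['torque'])
for a in [(-51.5,0,2.5),(-51.5,0,1),(-51.5,0,0)]: print(a,delta(*ins(*a)))
```

```text
(array([-51.5,  -0.3,  -0.1]), array([ 0.33, -4.92, -0.07])) [ 8.48562142 -0.4993908   2.80019581] [-0.04387583 -1.62827056 -0.13153428]
(-51.5, 0, 2.5) [-0.0002, -0.0007, 0.002, -2.42, -0.06, 0.02]
(-51.5, 0, 1) [-0.0002, -0.0011, 0.0033, -3.92, -0.06, 0.02]
(-51.5, 0, 0) [-0.0002, -0.0014, 0.0041, -4.92, -0.07, 0.02]
```

Call:
apply_moves(
  deltas=[
    [[0,-0.0004,0.001,-1.2,0,0],[0,-0.0007,0.002,-2.4,0,0],[0,-0.0009,0.0027,-3.2,0,0],[0,-0.0011,0.0033,-3.9,0,0],[0,-0.0011,0.0033,-3.9,0,0]],
  ],
)

```text
time: 12.67
ee_pos: [0.5071, -0.1869, 0.0927]
eef_rot: [[0.006, -1.0, 0.017], [-1.0, -0.006, -0.001], [0.001, -0.017, -1.0]]
ft_force: [7.7, -0.7, 3.7]
opening: 0.0402
```

Run:
```python
from h import *
s=robot.observe(); print(where(s),s['ft_force'],s['torque'])
for a in [(-51.5,0,0),(-51.5,-1,0),(-51,-1,-.5)]: print(a,delta(*ins(*a)))
```

```text
(array([-51.6,  -0.3,  -0.2]), array([ 0.32, -0.98, -0.07])) [ 7.69539884 -0.67370875  3.65757344] [-0.05808709 -1.55121587 -0.16294864]
(-51.5, 0, 0) [-0.0002, -0.0004, 0.0007, -0.98, -0.07, 0.02]
(-51.5, -1, 0) [-0.0002, -0.0004, 0.0017, -0.98, -0.07, 0.02]
(-51, -1, -0.5) [-0.0002, -0.001, 0.0021, -1.48, -0.07, 0.02]
```

Call:
apply_moves(
  deltas=[
    [[0,-0.0003,0.0007,-0.8,0,0],[0,-0.0004,0.0014,-1.3,0,0],[0,-0.0004,0.002,-1.3,0,0],[0,-0.0004,0.002,-1.3,0,0],[0,-0.0004,0.002,-1.3,0,0]],
  ],
)

```text
time: 13.08
ee_pos: [0.5074, -0.187, 0.0919]
eef_rot: [[0.005, -1.0, -0.004], [-1.0, -0.005, -0.002], [0.002, 0.004, -1.0]]
ft_force: [3.8, 0.6, 9.9]
opening: 0.0405
```

Run:
```python
from h import *
s=robot.observe(); print(where(s),s['ft_force'],s['torque'])
```

```text
(array([-51.7,  -0.3,   0.1]), array([ 0.3 ,  0.21, -0.09])) [3.79247712 0.56613999 9.94636694] [ 0.1477164  -1.33359128 -0.11430094]
```

Call:
apply_moves(
  deltas=[
    [[0,-0.0006,0.0007,0,0,0],[0,-0.0012,0.0007,0,0,0],[0,-0.0016,0.0007,0,0,0],[0,-0.0016,0.0007,0,0,0]],
  ],
)

```text
time: 13.42
ee_pos: [0.5074, -0.187, 0.0919]
eef_rot: [[0.005, -1.0, -0.006], [-1.0, -0.005, -0.002], [0.002, 0.006, -1.0]]
ft_force: [-7.9, 1.7, 20.6]
opening: 0.0408
```

Run:
```python
from h import *
s=robot.observe(); print(where(s),s['ft_force'],s['torque'])
```

```text
(array([-51.7,  -0.3,   0.2]), array([ 0.28,  0.35, -0.1 ])) [-7.90406123  1.68003103 20.58727641] [ 0.3381597   0.57918618 -0.02682724]
```

Call:
apply_moves(
  deltas=[
    [[0,0.0012,-0.0008,0,0,0],[0,0.0012,-0.0008,0,0,0],[0,0.0012,-0.0008,0,0,0]],
  ],
)

```text
time: 13.67
ee_pos: [0.5074, -0.187, 0.0919]
eef_rot: [[0.005, -1.0, -0.004], [-1.0, -0.005, -0.002], [0.002, 0.004, -1.0]]
ft_force: [2.3, 0.4, 11.1]
opening: 0.0407
```

Call:
apply_moves(
  deltas=[
    [[0,0,0,0,0,0],[0,0,0,0,0,0],[0,0,0,0,0,0],[0,0,0,0,0,0],[0,0,0,0,0,0]],
  ],
  fingers=0.056,
)

```text
time: 14.08
ee_pos: [0.5061, -0.1867, 0.0899]
eef_rot: [[0.005, -1.0, -0.008], [-1.0, -0.005, -0.001], [0.0, 0.008, -1.0]]
ft_force: [0.3, 0.3, 0.0]
opening: 0.0562
```

Call:
apply_moves(
  deltas=[
    [[0,0,-0.02,0,0,0],[0,0,-0.05,0,0,0],[0,0,-0.08,0,0,0],[0,0,-0.11,0,0,0],[0,0,-0.14,0,0,0],[0,0,-0.16,0,0,0],[0,0,-0.16,0,0,0],[0,0,-0.16,0,0,0]],
  ],
)

```text
time: 14.75
ee_pos: [0.5081, -0.1868, 0.2511]
eef_rot: [[0.005, -1.0, -0.006], [-1.0, -0.005, -0.001], [0.001, 0.006, -1.0]]
ft_force: [-0.3, -0.3, 0.3]
opening: 0.0558
```

Run:
```python
from h import *
w,s=shot('wrist'); print(s['ee_pos'],s['ft_force']); C=cloud(w,s); np.savez('w5.npz',C=C,c=w['color'])
u,v=project(w,[[.51,-.188,.085]],s)[0].astype(int); print(u,v)
save(w,'w5.png',(u-110,v-90,u+110,v+80),3.4)
F=C[(C[...,2]>.079)&(C[...,2]<.0875)&(abs(C[...,1]-CY)<.044)&(abs(C[...,0]-CX-.004)<.034)&(np.hypot(C[...,0]-CX,C[...,1]-CY)>.034)]
a=np.linalg.lstsq(np.c_[F[:,:2]-[CX,CY],np.ones(len(F))],F[:,2],rcond=None)[0]; print('face slope deg',np.degrees(a[:2]),a[2],len(F))
T=C[(C[...,2]>.079)&(C[...,2]<.0885)&((abs(C[...,1]-CY)>.053)&(abs(C[...,1]-CY)<.07))&(abs(C[...,0]-CX)<.04)]
a=np.linalg.lstsq(np.c_[T[:,:2]-[CX,CY],np.ones(len(T))],T[:,2],rcond=None)[0]; print('camera top slope',np.degrees(a[:2]),a[2],len(T))
Q=C[(C[...,2]>.117)&(C[...,2]<.13)&(np.hypot(C[...,0]-CX,C[...,1]-CY)<.035)]; print('barrel',cv2.minEnclosingCircle((Q[:,:2]*1000).astype(np.float32)),np.median(Q[:,2]))
```

```text
[ 0.50812855 -0.18679733  0.25112109] [-0.25897363 -0.27079093  0.26120601]
322 179
face slope deg [ 0.20759306 -0.09737169] 0.08254783648340674 2112
camera top slope [ 0.11010055 -0.0049438 ] 0.08340360923331519 2445
barrel ((509.7836608886719, -188.89315795898438), 20.90159797668457) 0.12343443703010176
```

View pics/w5.png

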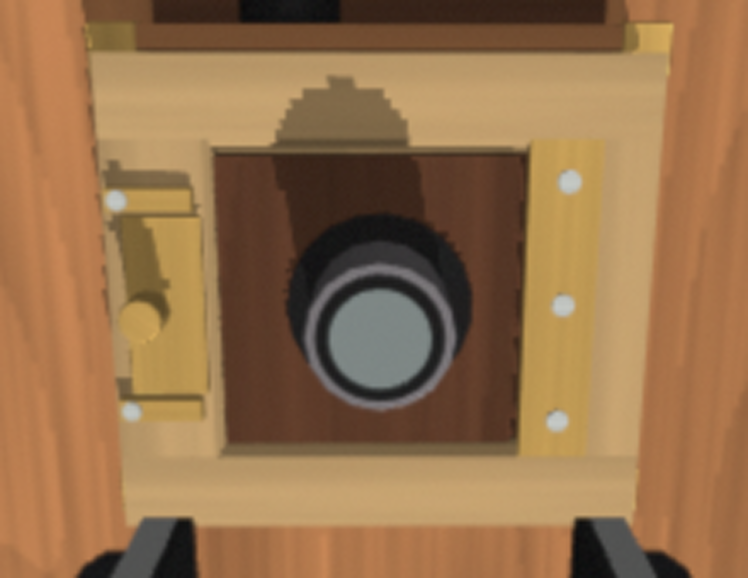

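Picture w5: board seated (cols 218–525), barrel centred, face 0.9 mm under the top and parallel; latch open, knob at (140,318). Now the latch, gripping the knob across y.

Run:
```python
from h import *
C=np.load('w5.npz')['C']
Q=C[(C[...,2]>.1)&(C[...,2]<.112)&(abs(C[...,0]-.58)<.014)&(abs(C[...,1]+.188)<.02)]; print(len(Q),cv2.minEnclosingCircle((Q[:,:2]*1000).astype(np.float32)),np.median(Q,0))
print(delta([.579,-.188,.15],pose(-180)))
```

```text
138 ((579.7176513671875, -188.98495483398438), 6.496218681335449) [ 0.57919253 -0.18902575  0.1049098 ]
[0.0017, -0.072, 0.0993, 0.31, -0.37, 90.3]
```

Call:
apply_moves(
  deltas=[
    [[0.0026,-0.0725,0,0.3,-0.3,90.3],[0.0026,-0.0725,0,0.3,-0.3,90.3],[0.0026,-0.0725,0.02,0.3,-0.3,90.3],[0.0026,-0.0725,0.04,0.3,-0.3,90.3],[0.0026,-0.0725,0.06,0.3,-0.3,90.3],[0.0026,-0.0725,0.08,0.3,-0.3,90.3],[0.0026,-0.0725,0.099,0.3,-0.3,90.3],[0.0026,-0.0725,0.099,0.3,-0.3,90.3],[0.0026,-0.0725,0.099,0.3,-0.3,90.3],[0.0026,-0.0725,0.099,0.3,-0.3,90.3],[0.0026,-0.0725,0.099,0.3,-0.3,90.3],[0.0026,-0.0725,0.099,0.3,-0.3,90.3],[0.0026,-0.0725,0.099,0.3,-0.3,90.3],[0.0026,-0.0725,0.099,0.3,-0.3,90.3],[0.0026,-0.0725,0.099,0.3,-0.3,90.3],[0.0026,-0.0725,0.099,0.3,-0.3,90.3]],
  ],
  fingers=0.03,
)

```text
time: 16.13
ee_pos: [0.5791, -0.1888, 0.15]
eef_rot: [[-1.0, -0.003, -0.002], [-0.003, 1.0, -0.0], [0.002, -0.0, -1.0]]
ft_force: [-0.3, -0.5, 0.1]
opening: 0.03
```

Run:
```python
from h import *
s=robot.observe(); print(s['ee_pos'],s['opening'],s['q'][5]); print(delta([.5795,-.189,.092],pose(-180)))
```

```text
[ 0.57911349 -0.18879785  0.14996441] 0.029982042907264462 -18.190952619354523
[-0.0005, -0.0002, 0.058, -0.02, -0.1, 0.16]
```

Call:
apply_moves(
  deltas=[
    [[-0.0003,0,0.02,0,0,0.1],[-0.0003,0,0.04,0,0,0.1],[-0.0003,0,0.05,0,0,0.1],[-0.0003,0,0.057,0,0,0.1],[-0.0003,0,0.057,0,0,0.1],[-0.0003,0,0.057,0,0,0.1]],
  ],
)

```text
time: 16.63
ee_pos: [0.5799, -0.189, 0.0943]
eef_rot: [[-1.0, 0.001, -0.0], [0.001, 1.0, -0.001], [0.0, -0.001, -1.0]]
ft_force: [0.8, 0.1, 0.4]
opening: 0.0302
```

Call:
apply_moves(
  deltas=[
    [[0,0,0,0,0,0],[0,0,0,0,0,0],[0,0,0,0,0,0],[0,0,0,0,0,0],[0,0,0,0,0,0]],
  ],
  fingers=0.006,
)

```text
time: 17.05
ee_pos: [0.5804, -0.1885, 0.0954]
eef_rot: [[-1.0, 0.001, 0.002], [0.001, 1.0, -0.0], [-0.002, -0.0, -1.0]]
ft_force: [-1.1, 5.2, 5.9]
opening: 0.0098
```

Call:
apply_moves(
  deltas=[
    [[0,0,0,0,0,0],[0,0,0,0,0,0],[0,0,0,0,0,0],[0,0,0,0,0,0]],
  ],
)

```text
time: 17.38
ee_pos: [0.5804, -0.1885, 0.0954]
eef_rot: [[-1.0, 0.001, 0.002], [0.001, 1.0, -0.0], [-0.002, -0.0, -1.0]]
ft_force: [-1.6, 5.0, 6.1]
opening: 0.0095
```

Call:
apply_moves(
  deltas=[
    [[0.002,0,0,0,0,0],[0.004,0,0,0,0,0],[0.004,0,0,0,0,0],[0.004,0,0,0,0,0]],
  ],
)

```text
time: 17.72
ee_pos: [0.5767, -0.1885, 0.0954]
eef_rot: [[-1.0, 0.001, 0.002], [0.001, 1.0, -0.0], [-0.002, -0.0, -1.0]]
ft_force: [0.8, 4.6, 5.2]
opening: 0.01
```

Run:
```python
from h import *
s=robot.observe(); print(s['ee_pos'],s['opening'],s['ft_force'])
w,s=shot('wrist'); t,_=shot('scene'); u,v=project(t,[[.575,-.188,.1]])[0].astype(int)
a,b=project(w,[[.575,-.188,.1]],s)[0].astype(int); print(a,b)
def cr(p,u,v,r): 
    v=min(max(v,r),400-r);u=min(max(u,r),640-r); return cv2.resize(p['color'][v-r:v+r,u-r:u+r,::-1],(390,390),interpolation=cv2.INTER_CUBIC)
cv2.imwrite('pics/knob.png',np.hstack([cr(w,a,b,110),cr(t,u,v,50)]))
```

```text
[ 0.57669709 -0.18848989  0.09538025] 0.01000157121255284 [0.75073151 4.58687914 5.2464742 ]
325 253
```

View pics/knob.png

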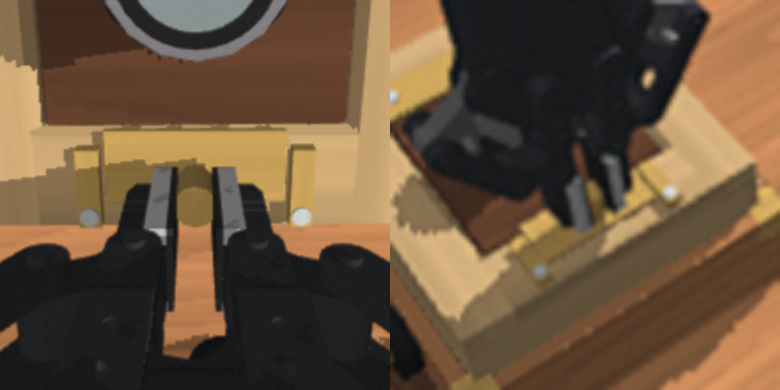

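Knob view: knob (195,195) is between the pads and the plate moves with it. Slide on.

Call:
apply_moves(
  deltas=[
    [[0.002,0,0,0,0,0],[0.004,0,0,0,0,0],[0.006,0,0,0,0,0],[0.008,0,0,0,0,0],[0.009,0,0,0,0,0],[0.009,0,0,0,0,0],[0.009,0,0,0,0,0]],
  ],
)

```text
time: 18.4
ee_pos: [0.5677, -0.1885, 0.0953]
eef_rot: [[-1.0, 0.001, 0.002], [0.001, 1.0, -0.0], [-0.002, -0.0, -1.0]]
ft_force: [1.8, 5.4, 4.7]
opening: 0.0096
```

Call:
apply_moves(
  deltas=[
    [[0.0008,0,0,0,0,0],[0.0015,0,0,0,0,0],[0.0015,0,0,0,0,0]],
  ],
)

```text
time: 18.65
ee_pos: [0.5664, -0.1885, 0.0954]
eef_rot: [[-1.0, 0.001, 0.003], [0.001, 1.0, -0.0], [-0.003, -0.0, -1.0]]
ft_force: [1.8, 4.4, 4.6]
opening: 0.0095
```

Call:
apply_moves(
  deltas=[
    [[0.0007,0,0,0,0,0],[0.0012,0,0,0,0,0],[0.0012,0,0,0,0,0]],
  ],
)

```text
time: 18.9
ee_pos: [0.5663, -0.1885, 0.0954]
eef_rot: [[-1.0, 0.001, 0.005], [0.001, 1.0, -0.0], [-0.005, -0.0, -1.0]]
ft_force: [7.6, 5.7, 1.7]
opening: 0.0096
```

Call:
apply_moves(
  deltas=[
    [[0.0005,0,0,0,0,0],[0.001,0,0,0,0,0],[0.001,0,0,0,0,0]],
  ],
)

```text
time: 19.15
ee_pos: [0.5662, -0.1885, 0.0954]
eef_rot: [[-1.0, 0.001, 0.007], [0.001, 1.0, -0.0], [-0.007, -0.0, -1.0]]
ft_force: [13.0, 5.4, -1.0]
opening: 0.0098
```

Call:
apply_moves(
  deltas=[
    [[-0.0015,0,0,0,0,0],[-0.0015,0,0,0,0,0]],
  ],
)

```text
time: 19.32
ee_pos: [0.5664, -0.1885, 0.0954]
eef_rot: [[-1.0, 0.001, 0.004], [0.001, 1.0, -0.001], [-0.004, -0.001, -1.0]]
ft_force: [4.6, 4.3, 2.8]
opening: 0.0097
```

Call:
apply_moves(
  deltas=[
    [[0,0,0,0,0,0],[0,0,0,0,0,0],[0,0,0,0,0,0],[0,0,0,0,0,0],[0,0,0,0,0,0]],
  ],
  fingers=0.03,
)

```text
time: 19.73
ee_pos: [0.5645, -0.1891, 0.0939]
eef_rot: [[-1.0, 0.002, -0.001], [0.002, 1.0, -0.001], [0.001, -0.001, -1.0]]
ft_force: [-0.4, -0.2, 0.2]
opening: 0.0302
```

Call:
apply_moves(
  deltas=[
    [[0,0,-0.02,0,0,0],[0,0,-0.05,0,0,0],[0,0,-0.08,0,0,0],[0,0,-0.11,0,0,0],[0,0,-0.15,0,0,0],[0,0,-0.18,0,0,0],[0,0,-0.18,0,0,0],[0,0,-0.18,0,0,0]],
  ],
)

```text
time: 20.4
ee_pos: [0.5653, -0.1892, 0.276]
eef_rot: [[-1.0, 0.002, 0.003], [0.002, 1.0, -0.002], [-0.003, -0.002, -1.0]]
ft_force: [0.1, -0.1, -1.0]
opening: 0.03
```

Run:
```python
from h import *
w,s=shot('wrist'); print(s['ee_pos'],s['ft_force']); C=cloud(w,s)
u,v=project(w,[[.52,-.188,.085]],s)[0].astype(int); save(w,'w6.png',(u-100,max(v-90,0),u+100,v+90),3.3)
Q=C[(C[...,2]>.1)&(C[...,2]<.112)&(abs(C[...,0]-.57)<.02)&(abs(C[...,1]+.188)<.02)]; print('knob',len(Q),cv2.minEnclosingCircle((Q[:,:2]*1000).astype(np.float32)))
Q=C[(C[...,2]>.117)&(C[...,2]<.13)&(np.hypot(C[...,0]-CX,C[...,1]-CY)<.035)]; print('barrel',cv2.minEnclosingCircle((Q[:,:2]*1000).astype(np.float32)),np.median(Q[:,2]))
F=C[(C[...,2]>.079)&(C[...,2]<.0875)&(abs(C[...,1]-CY)<.044)&(abs(C[...,0]-CX)<.034)&(np.hypot(C[...,0]-CX,C[...,1]-CY)>.034)]
a=np.linalg.lstsq(np.c_[F[:,:2]-[CX,CY],np.ones(len(F))],F[:,2],rcond=None)[0]; print('face slope deg',np.degrees(a[:2]),a[2],len(F))
```

```text
[ 0.56534981 -0.18915574  0.27600853] [ 0.07272782 -0.06664664 -0.95539413]
knob 117 ((565.6548461914062, -188.72129821777344), 6.403560161590576)
barrel ((509.7464294433594, -188.48582458496094), 20.769874572753906) 0.123488887457112
face slope deg [ 0.11017265 -0.12779721] 0.08257412512744737 2088
```

View pics/w6.png

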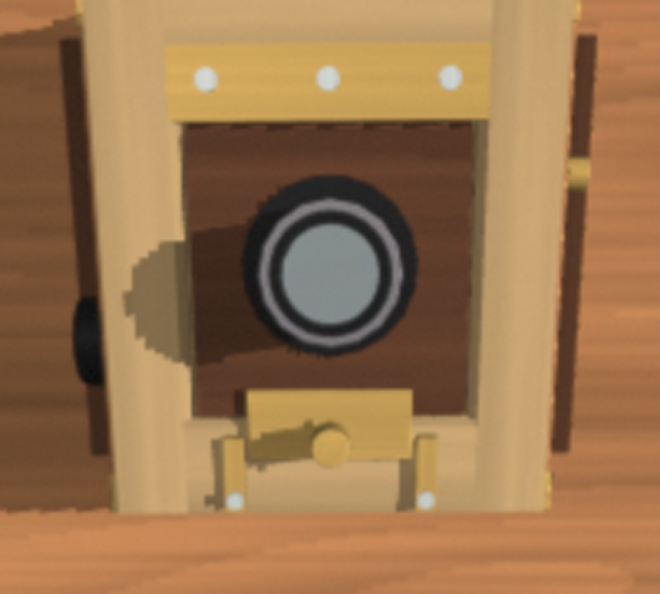

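Picture w6: the latch plate (cols 246–412, rows 390–460) laps over the board's +x edge and the knob is at (331,447). The board is flat under the strip, so I'm handing in.

```bash
python3 -c "
from plant import robot
print(robot.hand_in())"
```

```text
the job is handed in; nothing more can be done
None
```

The lens board is seated in the recess with its tongue under the brass strip, the latch is fully home, and the job is handed in. It took about 20 s of the 67 s allowed.

I took the dark brown board by its barrel and left the green and purple look-alikes alone. I touched the tongue down at 10°, pushed it in against the spring at about 10 N, swung it flat and pressed it. The latch then went by its knob to the firm stop.

**Last checks**
- **Position:** the barrel axis was within about 0.5 mm of my estimate of the camera axis in both x and y.
- **Flatness:** the board's face was about 0.2° or less from level and 0.9 mm below the inner box top, where 1 mm is expected.
- **Latch:** the knob moved about 14 mm, from x = 0.580 to 0.566, where I measured a firm stop.
- **Bystanders:** I saw no contact with anything else, but I did not measure the other things again at the end.

**Disagreements**
- **Board x while gripped:** the gripper reading put the tongue 1.7 mm further in than the seated position, although the board would not slide further towards the latch. The pictures after release show it centred, so I trust those.
- **Finger opening:** it read about 10 mm on the 13 mm knob, but the latch followed the fingers all the way.

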